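# Re-hang the slide carrier and zero the dip counter

### The arm

A 6-joint arm with a two-finger parallel gripper is mounted at the origin on the work surface. World frame = base frame: x ahead of the robot, y to its left, z up, the work surface at z = 0. Lengths are in m, angles in degrees, forces in N, time in s.
With the tool pointing down it reaches from about 0.35 to 0.875 m from the base axis. Payload 4.2 kg.
Tool frame: the origin (TCP) lies on the front face of the gripper's body, between the roots of the fingers; the fingertips stand 70 mm ahead of it and the grasp point (between the pads) lies 51 mm ahead of it; x points along the fingers, y is the direction in which the jaws open and shut, and the axes are right-handed (so a half turn about x gives the same grasp; the last joint's range is limited). The gripper opens to 87 mm and grips with 3 to 60 N. Pads are 19 mm wide; open, the fingers measure 117 mm over their backs; the gripper's body (75 mm by 190 mm) begins 51 mm behind the grasp point.
Start: joints at [-60.413, 22.042, 0.453, 0, -68.411, -14.817], TCP at [0.159, -0.604, 0.292] pointing down, gripper open.
Joint ranges: [-179.83, 179.83], [-69.29, 118.12], [-61.27, 80.66], [-181.25, 117.63], [-171.15, -9.14], [-177.46, 177.46]. Speed limits (degrees/s): [159.86, 159.86, 180, 180, 180, 180].

### API

Orientations are given as a 3x3 rotation matrix whose columns are the frame's x, y, z axes.
In Python, from station import r, viewer, spotter gives the robot as it stands.
- The arm moves only by the tool move_arm, never from a script. Its argument "series" is a list that holds one entry, the list of rows, each a list of 7 numbers: the turn, a rotation vector about the world's x, y, z scaled (see below), then the shift along the world's x, y, z scaled (see below), then the opening, from 0 (shut) to 1 (fully open). A call has 1 to 20 rows; each row shifts and turns the pose as measured when the row begins; what a row does not reach is not made up. The controller multiplies each number of a shift by 60 mm and each number of a turn by 8 degrees. A row lasts 1/8 s, in which the tool goes at most 62.5 mm and 10.7 degrees, less where a joint would pass 70% of its speed; a pose out of reach is approached as far as the arm can. A call with a number of a shift or a turn outside -1 to 1 is refused whole. A call with a gripper value outside its range is refused whole. The fingers move at their own pace and stop on an object; the grip force is fixed at half the most. Time passes only in rows, so rows that do not move let the fingers close. It gives the time, the measured TCP pose, the force and the opening at its end, in the units of the state.
- r.sense(): the state, without advancing time (a new reading comes with each control period).
- viewer.capture(name): name is "side" or "top" or "wrist"; returns (picture, depth): 384x512x3 uint8, red, green, blue; 384x512 float32, m along the optical axis (not along the pixel's ray), 0 where there is no reading.
- viewer.camera_params(name): a dict with "mtx" (3x3 intrinsics, pixels), "pose" (4x4, takes a point from camera to world coordinates). Camera axes: x right, y down, z forward; pixel columns grow to the right and rows downward; lengths in m; the calibration is good to about 2 mm. A picture is of the moment at which its call begins: read the wrist's pose just before it. camera_params takes no time and is no camera call; for the wrist camera it gives the pose at the moment of the call.
- r.finish_job(): hands the job in, once; it reports no verdict.
Trained networks look in the newest picture that a camera, given by its name, has taken for a name from the list of things; names that differ only in an ending like _2 or _b are one class to them, and where a whole thing is asked for, a point or a joint stands for the part that bears it (a point fixed in the world has none). Each returns a list of dicts, best first, with "conf" (0 to 1); they miss things now and then, are a little off and sometimes report something else, mostly with a low value. They report only what shows in the picture. A call takes as long as a camera call.
- spotter.find_in(camera, name): "centre" ([column, row] in pixels, amid what is visible of it).
- spotter.trace(camera, name): "mask" (384x512 bool, what is visible of it) and "centre" ([column, row] in pixels, amid what is visible of it).
The state is a dict: "time_s": time; "joints": joint angles; "joint_velocities": joint speeds; "effort": joint torques, N m; "tcp_pos": TCP position; "ee_rot": TCP orientation; "wrist_force": force on the tool from outside, world axes, zero at the start; "moment": the same for the moment, N m; "gripper_width": opening from 0.0 (shut) to 1.0 (fully open).
Only numpy, scipy, OpenCV 4.12 (cv2) and the standard library are available. Lean on these libraries where they do the work, as an engineer would, in place of code of your own. Each camera call takes 0.05 s, during which the arm holds its last target.

### The job

Get the slide staining station ready for its next run: lift the slide carrier out of the low bath and hang it inside the taller bath, by its bent lip over the rim, and let go of it. Then turn the pointer knob on the sloping dip counter anticlockwise, all the way back to its zero stop. Leave the other things on the bench where they are.

Things in the scene. Friction and masses are not known exactly. Their poses are not given: they have to be found in the camera images.
- carrier: Steel slide carrier, about 150 g, 60 wide (its y), 136 tall; starts hung in the low bath near the middle of its -x wall. Origin: centre of the underside of the lip's 3 thick roof, where a rim bears. z up, x from lip to basket. The lip is a channel open downward, 11 wide (x -5.5 to +5.5); its outer sheet goes down to z -18, then flares outward to z -26, x -12; inside is the 3 thick back plate.
- carrier_handle (a point): Grip point in the carrier's handle, at carrier x +8, y 0, z +35. The handle is an upright flat steel slab above the lip, 10 thick in x (x +3 to +13), 40 wide in y, from z +3 to +53; grip it across its thickness.
- carrier_foot (a point): Centre of the underside of the carrier's basket, at carrier x +22.5, y 0, z -83. The basket holds five upright glass slides and takes up x +8.5 to +39 below the lip.
- bath_low: Low open white plastic bath, fixed to the bench, 100 (its x) by 110 (its y) outside, 100 high, walls 5 thick, floor 5 thick. Origin: centre of the underside, z up. The carrier starts in it.
- bath_tall: Taller open white plastic bath, empty, fixed to the bench: 100 (its x) by 110 (its y) outside, walls and floor 5 thick, 135 high. Origin: centre of the underside, z up. The carrier may hang on any of its four walls; the wall centre lines lie at x -47.5 and +47.5, y -52.5 and +52.5.
- counter: Dip counter fixed to the bench: white box head 160 x 150 x 45 tilted 35 degrees on a grey stand, 150 high. Origin: centre of the foot's underside, z up. The dial face slopes down to its -x: its outward normal, the knob's axis, leans 35 degrees from vertical to its -x. Face centre x -12.9, y 0, z 103.4. A steel stop pin 7 tall, 62 up the slope from there, marks zero.
- knob_grip (a point): Point on the knob's axis, 32 out from the face (counter x -31.3, y 0, z 129.6): grip here. Black disc, radius 40, top 7.5 above the face, with an upright grip bar 63 long, 14 thick, top 42.5 above the face; one end is pointed, with a white line on top. Axes turn with the knob: x to the pointed end, z out along the axis.
- knob (a joint): Knob angle in rad: 0 at the zero stop, the pointed end then pointing straight up the slope at the stop pin; grows clockwise seen facing the dial, up to 2.6. Starts between 1.0 and 2.4. Even friction of about 0.06 N m; it stays where it is left.
- slide_tray: Bystander: loose grey open tray 60 (x) by 120 (y), 22 high. Origin at the centre of its underside, like that of the other bystanders unless said.
- slide_box: Bystander: loose closed grey box 95 by 65, 35 high.
- reagent: Bystander: loose amber bottle, 60 across, 110 high.
- dish: Bystander: loose glass dish, 90 across, 16 high.
- beaker: Bystander: loose glass beaker, 70 across, 85 high.

How it is judged (in metres and radians):
On the way, in this order (a step that is already met when the one before it is completed fails the run):
1. the carrier hangs inside the taller bath by its lip, released (z of carrier in the frame of bath_tall between 0.13 and 0.14 m and x of carrier_foot in the frame of bath_tall between -0.043 and 0.043 m and y of carrier_foot in the frame of bath_tall between -0.048 and 0.048 m and angle between carrier's own z axis and vertical below 0.12 rad and linear speed of carrier below 0.03 m/s and contact force between the fingers and carrier below 0.1 N), for 0.2 s.
2. the counter's knob is back at its zero stop (value of joint knob below 0.06 rad and velocity of joint knob between -0.05 and 0.05 rad/s), for 0.2 s.
At the end, for the whole second after the job is handed in: The carrier hangs still and released inside the taller bath: its lip's roof within 5 mm of the rim's height, its basket's foot inside the bath, upright within 0.12 rad (7 degrees); and the knob rests within 0.06 rad (3.4 degrees) of its zero stop (all of step 1 and all of step 2); the robot touches nothing.
It fails at once if one of the loose bystanders is moved by more than 30 mm (distance of any of slide_tray, slide_box, reagent, dish, beaker from where it was at the start of the episode above 0.03 m).
It also fails if it takes over 72 s, if anything falls off the work surface, if the arm or the gripper's body presses on something with over 40 N, if the wrist force passes 120 N, or if a joint passes its speed limit or range.

## Working session

There is one attempt and no reset: what is moved stays moved. The work goes in short steps, Python scripts to look and compute and a tool call to move; the robot and the scene stay as the last step left them, time stands still between calls to the robot, and variables do not carry over. Pictures are saved under pics/ and viewed, and the job is handed in when it is done.

Besides the shell and the picture viewer there is one more tool, called as name([rows], argument=value, ...), one row to a line, values as JSON. move_arm: Moves the arm, as the interface text tells. Its arguments: {"type":"object","properties":{"series":{"type":"array","items":{"type":"array","items":{"type":"array","items":{"type":"number","minimum":-1,"maximum":1}}}}},"required":["series"]}

```bash
ls; mkdir -p pics; cat > h.py <<'E'
import numpy as np,cv2
from station import r,viewer,spotter
def cap(n,f):
    p,d=viewer.capture(n); cv2.imwrite('pics/'+f,p[:,:,::-1]); np.save('pics/'+f+'.npy',d); return p,d
def cloud(n,d,pose=None):
    c=viewer.camera_params(n);K=np.array(c['mtx']);T=np.array(c['pose']) if pose is None else pose
    v,u=np.mgrid[:384,:512]
    P=np.stack([(u-K[0,2])/K[0,0]*d,(v-K[1,2])/K[1,1]*d,d],-1)
    return P@T[:3,:3].T+T[:3,3]
E
python3 - <<'E'
from h import *
for n in('side','top'):
    p,d=cap(n,n+'1.png');C=cloud(n,d);np.save('pics/%s1c.npy'%n,C)
    print(n,viewer.camera_params(n))
    for k in ['carrier','bath_low','bath_tall','counter','knob','slide_tray','slide_box','reagent','dish','beaker']:
        for t in spotter.trace(n,k)[:2]:
            m=t['mask']&(d>0);q=C[m]
            print(k,round(t['conf'],2),np.round(t['centre']),m.sum(),np.round(np.percentile(q,[1,50,99],axis=0),3).tolist() if m.sum() else '')
print(r.sense())
E
```

```text
pics
side {'mtx': array([[441.03049691,   0.        , 255.68367813],
       [  0.        , 441.03049691, 183.3534156 ],
       [  0.        ,   0.        ,   1.        ]]), 'pose': array([[-0.77725394, -0.36835579,  0.51008854, -0.05364837],
       [-0.62896156,  0.47657986, -0.61423041,  0.71054019],
       [-0.0168426 , -0.79823909, -0.60210521,  0.80413019],
       [ 0.        ,  0.        ,  0.        ,  1.        ]])}
carrier 0.7 [255. 161.] 363 [[0.654, -0.238, 0.004], [0.691, -0.193, 0.015], [0.737, -0.156, 0.019]]
carrier 0.65 [245. 184.] 530 [[0.543, -0.035, 0.058], [0.56, 0.016, 0.102], [0.596, 0.045, 0.153]]
bath_low 0.66 [115. 274.] 1248 [[0.587, 0.369, 0.0], [0.612, 0.405, 0.057], [0.663, 0.436, 0.086]]
bath_low 0.6 [230. 192.] 1741 [[0.545, -0.057, -0.001], [0.585, 0.024, 0.055], [0.667, 0.063, 0.1]]
bath_tall 0.67 [186. 275.] 4704 [[0.421, 0.255, 0.0], [0.463, 0.317, 0.084], [0.524, 0.37, 0.135]]
counter 0.95 [336. 158.] 2916 [[0.379, -0.402, -0.0], [0.459, -0.275, 0.08], [0.563, -0.223, 0.146]]
counter 0.74 [256. 163.] 363 [[0.654, -0.235, 0.004], [0.69, -0.193, 0.015
[... 2338 characters left out ...]
3e-04,
       -6.84118580e+01, -1.48162386e+01]), 'joint_velocities': array([-0.10138481,  0.04080098, -0.11442551, -0.06368698,  0.07975414,
       -0.01633299]), 'effort': array([-1.13423303e-03, -3.90481281e+01,  1.87621701e+01,  4.22449216e+00,
        1.54595857e-02, -2.94698043e-05]), 'tcp_pos': array([ 0.15937911, -0.60430821,  0.29225755]), 'ee_rot': array([[ 7.54539326e-06, -2.54982104e-01,  9.66945772e-01],
       [ 6.68726037e-06,  9.66945772e-01,  2.54982104e-01],
       [-1.00000000e+00,  4.54227789e-06,  9.00111784e-06]]), 'wrist_force': array([ 0.10351649, -0.1826002 ,  0.07163138]), 'moment': array([ 0.00707403,  0.03369791, -0.05122445]), 'gripper_width': 1.0011240188646586}
```

```bash
python3 - <<'E'
import cv2,numpy as np
for n in('side','top'):
    a=cv2.imread(f'pics/{n}1.png');cv2.imwrite(f'pics/{n}1x.png',cv2.resize(a,(768,576)))
a=cv2.imread('pics/top1.png');
t=np.hstack([cv2.resize(a[160:260,120:220],(400,400),interpolation=3),cv2.resize(a[140:240,210:310],(400,400),interpolation=3)])
cv2.imwrite('pics/crop.png',t)
E
```

```text
(no output)
```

View pics/top1x.png

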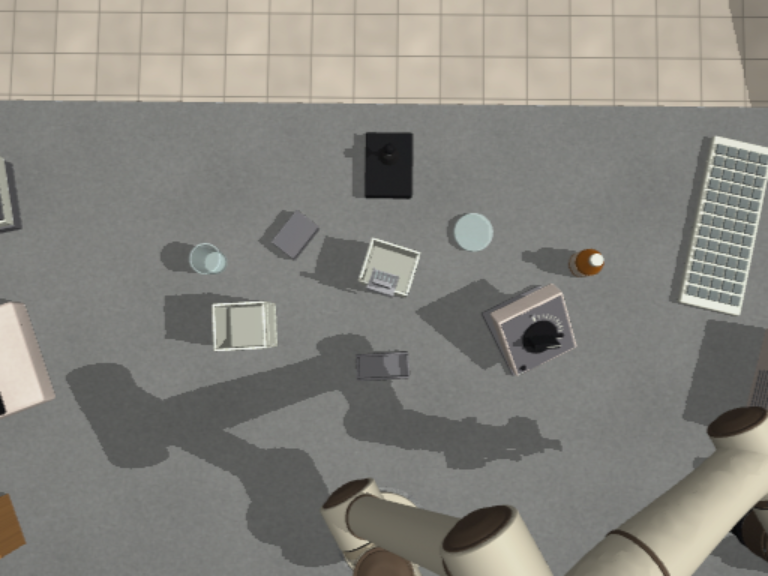

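View pics/side1x.png

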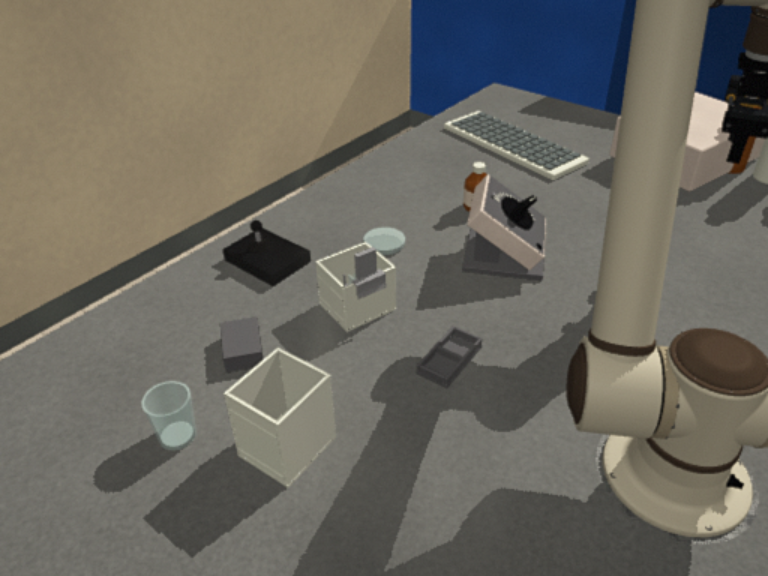

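View pics/crop.png

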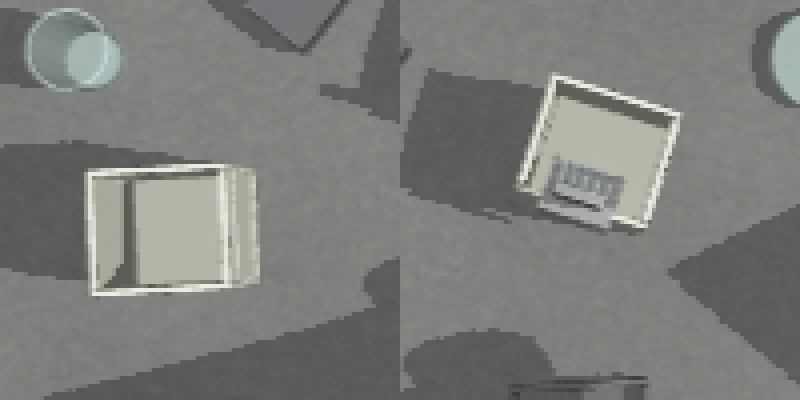

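The top view shows the tall bath at about (163,217), in 512x384 pixels. The low bath with the carrier on its robot-side wall is at about (258,178), and the counter is at (355,220). Next I'll get coarse rim fits.

```bash
cat > fit.py <<'E'
import numpy as np,cv2
from scipy.optimize import minimize
def fitrim(P,h,c0,yaw0,tol=.006):
    # points near rim height; fit rectangle ring centre lines 95x105
    q=P[(abs(P[:,2]-h)<tol)&(np.hypot(P[:,0]-c0[0],P[:,1]-c0[1])<.085)][:,:2]
    def f(p):
        c,s=np.cos(p[2]),np.sin(p[2]);d=q-p[:2];x=abs(d[:,0]*c+d[:,1]*s)-.0475;y=abs(-d[:,0]*s+d[:,1]*c)-.0525
        ox=np.maximum(x,y);out=np.where((x>0)&(y>0),np.hypot(x,y),abs(ox))
        return np.minimum(out,.008).mean()
    best=min((minimize(f,[c0[0],c0[1],y],method='Nelder-Mead',options=dict(xatol=1e-5,fatol=1e-8,maxiter=4000,initial_simplex=np.array([[c0[0],c0[1],y],[c0[0]+.01,c0[1],y],[c0[0],c0[1]+.01,y],[c0[0],c0[1],y+.1]]))) for y in yaw0),key=lambda r:r.fun)
    return best.x[:2],np.degrees(best.x[2]),best.fun,len(q)
E
python3 - <<'E'
from fit import *
for n in('side','top'):
    C=np.load(f'pics/{n}1c.npy').reshape(-1,3)
    print(n,'tall',fitrim(C,.135,(.473,.315),np.radians([-10,0,5,10,80,90,100])))
    print(n,'low',fitrim(C,.100,(.61,0),np.radians([-20,-15,-5,5,70,75,100])))
    # counter face plane
    q=C[(abs(C[:,0]-.47)<.1)&(abs(C[:,1]+.31)<.1)&(C[:,2]>.06)]
    best=None;rng=np.random.default_rng(0)
    for i in range(1500):
        a=q[rng.choice(len(q),3)];nn=np.cross(a[1]-a[0],a[2]-a[0]);l=np.linalg.norm(nn)
        if l<1e-6: continue
        nn/=l;nn*=np.sign(nn[2])
        if abs(np.degrees(np.arccos(nn[2]))-35)>6: continue
        k=abs((q-a[0])@nn)<.003
        if best is None or k.sum()>best.sum(): best=k
    p=q[best];m=p.mean(0);nn=np.linalg.svd(p-m)[2][2];nn*=np.sign(nn[2])
    print('face',best.sum(),nn,np.degrees(np.arccos(nn[2])),'az',np.degrees(np.arctan2(nn[1],nn[0])),m)
E
```

```text
side tall (array([0.47285016, 0.31272331]), np.float64(4.188821235122776), np.float64(0.0013916362744258509), 526)
side low (array([ 0.60563985, -0.00102465]), np.float64(-16.386382376720952), np.float64(0.003056954287662877), 373)
face 825 [-0.51383401 -0.2542444   0.81934998] 34.980222592901455 az -153.67385409273732 [ 0.45935674 -0.30829523  0.10661247]
top tall (array([0.47123715, 0.31014297]), np.float64(4.553358857263186), np.float64(0.0013832735847529574), 222)
top low (array([ 0.60312523, -0.00373002]), np.float64(-16.630009712773035), np.float64(0.002424384503149757), 239)
face 1117 [-0.51025253 -0.25086305  0.8226239 ] 34.65167427065971 az -153.81919705835716 [ 0.46492192 -0.31865787  0.10959844]
```

move_arm([
  [[0,0,0.66,0.6,0.92,0.2,1],[0,0,0.66,0.6,0.92,0.2,1],[0,0,0.66,0.6,0.92,0.1,1],[0,0,0.66,0.6,0.92,0,1],[0,0,0.66,0.6,0.92,0,1],[0,0,0.66,0.6,0.92,0,1],[0,0,0.66,0.6,0.92,0,1],[0,0,0.66,0.6,0.92,0,1],[0,0,0.66,0.6,0.92,0,1],[0,0,0.66,0.6,0.92,0,1],[0,0,0,0,0,0,1]],
])

```text
time_s: 2.48
tcp_pos: [0.5007, -0.0764, 0.3224]
ee_rot: [[0.008, -0.935, 0.354], [-0.001, 0.354, 0.935], [-1.0, -0.008, 0.002]]
wrist_force: [-1.0, -0.4, 0.3]
gripper_width: 1.002
```

```bash
python3 - <<'E'
from h import *
from fit import *
s=r.sense();print(s['time_s'],s['tcp_pos'],s['ee_rot'],s['joints'])
T=np.array(viewer.camera_params('wrist')['pose']);print(T,viewer.camera_params('wrist')['mtx'])
p,d=cap('wrist','w1.png');C=cloud('wrist',d,T);np.save('pics/w1c.npy',C)
print(fitrim(C.reshape(-1,3),.100,(.604,-.002),np.radians([-20,-16,-12])))
for t in spotter.trace('wrist','carrier'): 
    q=C[t['mask']&(d>0)];print(t['conf'],t['centre'],np.percentile(q,[1,50,99],axis=0))
print(spotter.find_in('wrist','carrier_handle'))
E
```

```text
2.475 [ 0.50066447 -0.07640985  0.32238686] [[ 8.36456683e-03 -9.35221788e-01  3.53963615e-01]
 [-7.85608415e-04  3.53969743e-01  9.35256544e-01]
 [-9.99964708e-01 -8.10109266e-03  2.22608547e-03]] [  9.77691239   8.96220689 -13.30257284   0.13632907 -67.27062158
 -30.55958777]
[[-0.93556468  0.33470362  0.11265971  0.47149264]
 [ 0.35306226  0.89377465  0.27661149 -0.15309724]
 [-0.00810952  0.29856383 -0.95435521  0.41456082]
 [ 0.          0.          0.          1.        ]] [[290.54691612   0.         253.10115677]
 [  0.         290.54691612 197.55519885]
 [  0.           0.           1.        ]]
(array([ 0.6028569 , -0.00477236]), np.float64(-16.257158235844823), np.float64(0.002588786374247389), 1426)
0.63 [225.8, 252.7] [[ 0.54091323 -0.02562407  0.02285283]
 [ 0.56644758 -0.00700019  0.0905641 ]
 [ 0.59284327  0.02983924  0.1532759 ]]
[{'centre': [226.4, 251.3], 'conf': 0.8}]
```

View pics/w1.png

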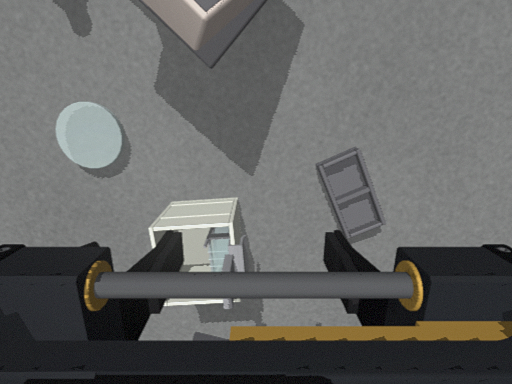

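```bash
python3 - <<'E'
from h import *
for n in('w1','top1','side1'):
    C=np.load(f'pics/{n}c.npy').reshape(-1,3)
    q=C[(C[:,2]>.115)&(C[:,2]<.165)&(abs(C[:,0]-.566)<.05)&(abs(C[:,1]-.008)<.06)]
    for lo,hi in((.115,.148),(.148,.16)):
        k=q[(q[:,2]>lo)&(q[:,2]<hi)]
        if len(k)>4: print(n,lo,len(k),k.mean(0),cv2.minAreaRect((k[:,:2]*1000).astype(np.float32)),np.percentile(k[:,2],[5,95]))
E
```

```text
w1 0.115 135 [ 0.55962708 -0.00499633  0.12988089] ((560.7393188476562, 10.107720375061035), (38.28763198852539, 9.137192726135254), 88.04481506347656) [0.11675735 0.14258827]
w1 0.148 95 [0.56934788 0.02416734 0.15260286] ((569.6318969726562, 24.392847061157227), (12.771535873413086, 9.937397956848145), 74.1783218383789) [0.15141454 0.15368553]
top1 0.115 10 [0.56160935 0.01071576 0.13599234] ((563.6856079101562, 9.340869903564453), (31.72224235534668, 9.385799407958984), 73.07496643066406) [0.12048738 0.14733822]
top1 0.148 39 [0.56470057 0.0118609  0.15220473] ((564.7552490234375, 11.394475936889648), (38.16326141357422, 9.797836303710938), 73.55675506591797) [0.14870555 0.1557401 ]
side1 0.115 151 [0.56466494 0.01564865 0.13176491] ((564.2598266601562, 14.523340225219727), (40.973899841308594, 12.055603981018066), 62.179691314697266) [0.11698499 0.14661803]
side1 0.148 48 [0.56667868 0.01447657 0.15124008] ((566.266357421875, 13.706467628479004), (41.02424240112305, 14.609602928161621), 67.88804626464844) [0.14867938 0.15373678]
```

move_arm([
  [[0,0.06,0.27,0.53,0.75,-0.5,1],[0,0,0.27,0.54,0.75,-0.6,1],[0,0,0,0,0,0,1]],
])

```text
time_s: 3.0
tcp_pos: [0.5627, 0.0071, 0.2568]
ee_rot: [[0.003, -0.956, 0.295], [-0.001, 0.295, 0.956], [-1.0, -0.003, 0.0]]
wrist_force: [-0.9, -0.5, 0.4]
gripper_width: 1.001
```

```bash
python3 - <<'E'
from h import *
from fit import *
s=r.sense();print(s['time_s'],s['tcp_pos'],s['ee_rot'],np.degrees(np.arctan2(s['ee_rot'][1,1],s['ee_rot'][0,1])))
T=np.array(viewer.camera_params('wrist')['pose'])
p,d=cap('wrist','w2.png');C=cloud('wrist',d,T);np.save('pics/w2c.npy',C);C=C.reshape(-1,3)
print(fitrim(C,.100,(.604,-.002),np.radians([-20,-16,-12])))
q=C[(C[:,2]>.115)&(C[:,2]<.165)&(abs(C[:,0]-.566)<.05)&(abs(C[:,1]-.008)<.06)]
for lo,hi in((.115,.148),(.148,.16)):
        k=q[(q[:,2]>lo)&(q[:,2]<hi)]
        if len(k)>4: print(lo,len(k),k.mean(0),cv2.minAreaRect((k[:,:2]*1000).astype(np.float32)),np.percentile(k[:,2],[5,95]))
E
```

```text
3.0 [0.56269357 0.00712047 0.25682337] [[ 2.72484802e-03 -9.55501132e-01  2.94974849e-01]
 [-7.94205162e-04  2.94973783e-01  9.55505017e-01]
 [-9.99995972e-01 -2.83787650e-03  4.48947977e-05]] 162.84396348099952
(array([ 0.60324255, -0.00417977]), np.float64(-15.617217461018159), np.float64(0.002694536653570083), 3270)
0.115 158 [ 0.56032501 -0.00769335  0.13309383] ((560.4138793945312, -7.423137187957764), (2.1101882457733154, 9.969738006591797), 73.11982727050781) [0.11759961 0.14683336]
0.148 708 [0.56557278 0.00991478 0.15264735] ((566.0953979492188, 11.103323936462402), (40.54948806762695, 9.74159049987793), 73.11856079101562) [0.15133728 0.1537113 ]
```

View pics/w2.png

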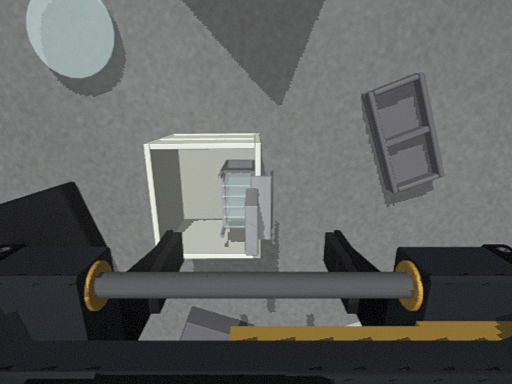

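The wrist view shows the handle top in the middle, around (251,225). It measures (0.566, 0.011), with its long axis at 73°. I'll go down and grip.

move_arm([
  [[0,0.02,0.03,0.055,0.065,-0.6,1],[0,0,0,0,0,-0.55,1],[0,0,0,0,0,0,1]],
])

```text
time_s: 3.42
tcp_pos: [0.5656, 0.0048, 0.1931]
ee_rot: [[0.01, -0.954, 0.299], [0.0, 0.299, 0.954], [-1.0, -0.01, 0.003]]
wrist_force: [0.6, 0.4, 0.4]
gripper_width: 1.003
```

move_arm([
  [[0,0.07,0,0,0.1,-0.11,1],[0,0,0,0,0,0,1],[0,0,0,0,0,0,1]],
])

```text
time_s: 3.8
tcp_pos: [0.5672, 0.0096, 0.1914]
ee_rot: [[0.008, -0.954, 0.301], [0.001, 0.301, 0.954], [-1.0, -0.007, 0.004]]
wrist_force: [0.6, -0.4, -0.3]
gripper_width: 1.002
```

move_arm([
  [[0,0.06,0,-0.02,0.02,-0.1,1],[0,0,0,0,0,0,0],[0,0,0,0,0,0,0],[0,0,0,0,0,0,0],[0,0,0,0,0,0,0],[0,0,0,0,0,0,0],[0,0,0,0,0,0,0],[0,0,0,0,0,0,0]],
])

```text
time_s: 4.8
tcp_pos: [0.5663, 0.0111, 0.1859]
ee_rot: [[0.001, -0.954, 0.3], [0.002, 0.3, 0.954], [-1.0, -0.0, 0.002]]
wrist_force: [0.1, 0.5, 0.4]
gripper_width: 0.282
```

Still closing.

move_arm([
  [[0,0,0,0,0,0,0],[0,0,0,0,0,0,0],[0,0,0,0,0,0,0],[0,0,0,0,0,0,0]],
])

```text
time_s: 5.3
tcp_pos: [0.5662, 0.0112, 0.1859]
ee_rot: [[0.001, -0.954, 0.3], [0.002, 0.3, 0.954], [-1.0, -0.0, 0.002]]
wrist_force: [0.2, -0.3, -0.2]
gripper_width: 0.11
```

move_arm([
  [[0,0,0,0,0,0.3,0],[0,0,0,0,0,0.6,0],[0,0,0,0,0,0.7,0],[0,0,0,0,0,0.7,0],[0,0,0,0,0,0.5,0],[0,0,0,0,0,0.2,0],[0,0,0,0,0,0,0]],
])

```text
time_s: 6.18
tcp_pos: [0.5652, 0.011, 0.3665]
ee_rot: [[-0.004, -0.954, 0.301], [0.002, 0.301, 0.954], [-1.0, 0.004, 0.001]]
wrist_force: [-0.1, -0.1, -2.1]
gripper_width: 0.113
```

```bash
python3 - <<'E'
from h import *
s=r.sense();print(s['time_s'],s['tcp_pos'],s['joints'],s['gripper_width'])
T=np.array(viewer.camera_params('wrist')['pose'])
cap('wrist','w3.png');cap('side','s3.png')
import cv2
a=np.hstack([cv2.imread('pics/w3.png')[:, :400],cv2.imread('pics/s3.png')[:, :400]]);cv2.imwrite('pics/ws3.png',a)
E
```

```text
6.175 [0.56523007 0.01100154 0.36645554] [ 17.45409625  13.81667063  -0.65773883  -0.18933552 -75.69062483
 -34.90793064] 0.11272960913140248
```

View pics/ws3.png

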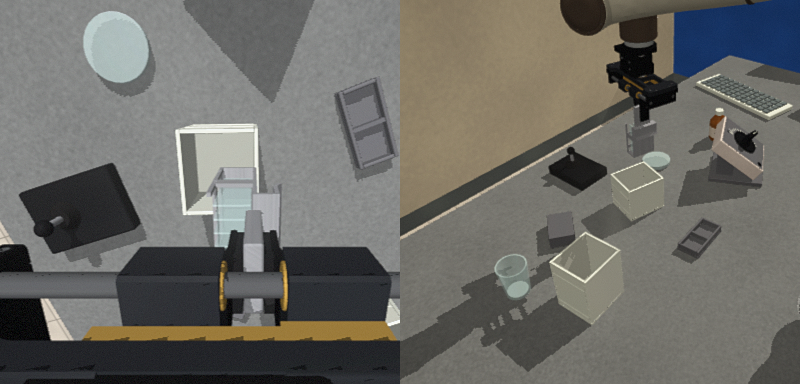

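move_arm([
  [[0,0,0.3,-0.25,0.5,0,0],[0,0,0.4,-0.35,0.8,0,0],[0,0,0.45,-0.37,0.8,0,0],[0,0,0.45,-0.37,0.8,0,0],[0,0,0.45,-0.35,0.8,0,0],[0,0,0.4,-0.3,0.7,0,0],[0,0,0.3,-0.2,0.5,0,0],[0,0,0,0,0,0,0],[0,0,0,0,0,0,0]],
])

```text
time_s: 7.4
tcp_pos: [0.4249, 0.311, 0.348]
ee_rot: [[-0.029, -0.996, -0.088], [-0.021, -0.087, 0.996], [-0.999, 0.031, -0.019]]
wrist_force: [0.1, -0.8, -1.4]
gripper_width: 0.113
```

```bash
cat > lk.py <<'E'
from h import *
from fit import *
import sys
f=sys.argv[1]
s=r.sense();print(s['time_s'],s['tcp_pos'],s['ee_rot'],np.degrees(np.arctan2(s['ee_rot'][1,1],s['ee_rot'][0,1])))
T=np.array(viewer.camera_params('wrist')['pose'])
p,d=cap('wrist',f+'.png');C=cloud('wrist',d,T);np.save('pics/'+f+'c.npy',C);C=C.reshape(-1,3)
print(fitrim(C,.135,(.472,.311),np.radians([0,4,8])))
E
python3 lk.py w4
```

```text
7.4 [0.42493579 0.31103426 0.3480139 ] [[-0.02900637 -0.99569733 -0.08800833]
 [-0.02125933 -0.08741094  0.99594546]
 [-0.99935313  0.03075976 -0.01863238]] -174.9829422773813
(array([0.47172606, 0.31006662]), np.float64(4.06291522338621), np.float64(0.0013582146576519073), 1439)
```

View pics/w4.png

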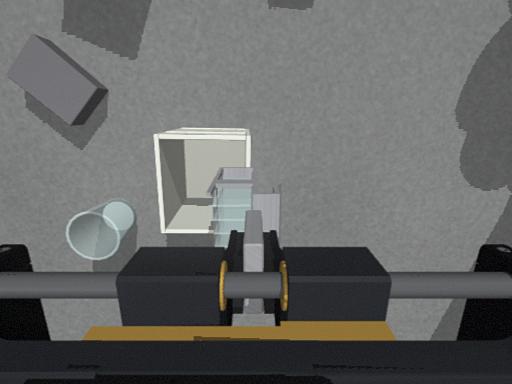

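move_arm([
  [[0.15,-0.21,-0.1,0.12,-0.06,-0.1,0],[0,0,0,0,0,0,0],[0,0,0,0,0,0,0]],
])

```text
time_s: 7.82
tcp_pos: [0.4333, 0.3047, 0.3413]
ee_rot: [[-0.001, -0.998, -0.069], [-0.001, -0.069, 0.998], [-1.0, 0.001, -0.001]]
wrist_force: [-0.9, -0.4, -1.6]
gripper_width: 0.113
```

```bash
python3 lk.py w5
```

```text
7.825 [0.43325661 0.30470777 0.34133178] [[-7.75544635e-04 -9.97624994e-01 -6.88750349e-02]
 [-1.24317092e-03 -6.88740405e-02  9.97624589e-01]
 [-9.99998927e-01  8.59325838e-04 -1.18680349e-03]] -176.0506801405781
(array([0.47180502, 0.31010822]), np.float64(4.06310591635471), np.float64(0.0013301712182494925), 1470)
```

move_arm([
  [[0,0,0,-0.02,0.02,-0.4,0],[0,0,0,0,0,-0.5,0],[0,0,0,0,0,-0.4,0],[0,0,0,0,0,0,0],[0,0,0,0,0,0,0]],
])

```text
time_s: 8.5
tcp_pos: [0.4333, 0.3065, 0.2645]
ee_rot: [[0.003, -0.998, -0.068], [0.002, -0.068, 0.998], [-1.0, -0.003, 0.002]]
wrist_force: [0.3, 0.4, -2.7]
gripper_width: 0.114
```

```bash
python3 lk.py w6; python3 - <<'E'
from h import *
p,d=cap('side','s6.png')
cv2.imwrite('pics/s6x.png',cv2.resize(p[150:350,100:300,::-1],(600,600),interpolation=2))
E
```

```text
8.5 [0.43329364 0.30647323 0.26448511] [[ 0.00279029 -0.99765023 -0.06845605]
 [ 0.00223404 -0.06844993  0.99765205]
 [-0.99999361 -0.00293667  0.00203779]] -176.07502202058774
(array([0.47157627, 0.31004805]), np.float64(4.3106522566449055), np.float64(0.0018191226218627098), 2116)
```

View pics/w6.png

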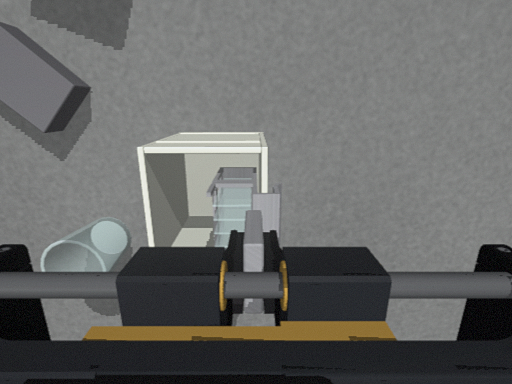

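View pics/s6x.png

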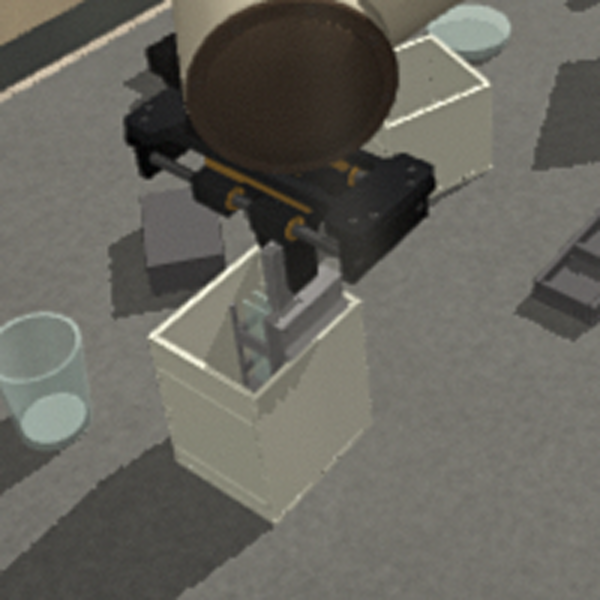

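The basket is inside the bath and the lip is just above the -x rim at side-crop (310,340). I'll lower it onto the rim.

move_arm([
  [[0,0.02,0,-0.02,0,-0.25,0],[0,0,0,0,0,-0.25,0],[0,0,0,0,0,0,0],[0,0,0,0,0,0,0]],
])

```text
time_s: 9.1
tcp_pos: [0.4319, 0.3066, 0.2333]
ee_rot: [[0.001, -0.998, -0.068], [0.004, -0.068, 0.998], [-1.0, -0.001, 0.004]]
wrist_force: [-0.1, -0.2, -1.5]
gripper_width: 0.111
```

move_arm([
  [[0,0,0,0,0,-0.15,0],[0,0,0,0,0,0,0],[0,0,0,0,0,0,0]],
])

```text
time_s: 9.48
tcp_pos: [0.4322, 0.3068, 0.2241]
ee_rot: [[0.001, -0.998, -0.068], [0.004, -0.068, 0.998], [-1.0, -0.002, 0.004]]
wrist_force: [-0.1, -0.6, -1.9]
gripper_width: 0.114
```

move_arm([
  [[0,0,0,0,0,-0.05,0],[0,0,0,0,0,0,0],[0,0,0,0,0,0,0]],
])

```text
time_s: 9.85
tcp_pos: [0.4323, 0.307, 0.2213]
ee_rot: [[0.002, -0.998, -0.069], [0.005, -0.069, 0.998], [-1.0, -0.002, 0.005]]
wrist_force: [0.2, 0.1, -1.8]
gripper_width: 0.11
```

move_arm([
  [[0,0,0,0,0,-0.03,0],[0,0,0,0,0,0,0],[0,0,0,0,0,0,0.2],[0,0,0,0,0,0,0.4],[0,0,0,0,0,0,0.5],[0,0,0,0,0,0,0.5],[0,0,0,0,0,0,0.5],[0,0,0,0,0,0,0.5],[0,0,0,0,0,0,0.5]],
])

```text
time_s: 10.98
tcp_pos: [0.4331, 0.3077, 0.2216]
ee_rot: [[0.005, -0.998, -0.07], [0.007, -0.069, 0.998], [-1.0, -0.005, 0.007]]
wrist_force: [-0.3, 0.4, 0.0]
gripper_width: 0.493
```

```bash
python3 lk.py w7; python3 - <<'E'
from h import *
C=np.load('pics/w7c.npy').reshape(-1,3)
q=C[(C[:,2]>.14)&(C[:,2]<.2)&(abs(C[:,0]-.432)<.03)&(abs(C[:,1]-.307)<.04)]
h,e=np.histogram(q[:,2],np.arange(.14,.2,.003));print(list(zip(np.round(e,3),h)))
k=q[(q[:,2]>.178)];print(cv2.minAreaRect((k[:,:2]*1000).astype(np.float32)),k[:,2].mean())
E
```

```text
10.975 [0.43310602 0.30765268 0.22162211] [[ 0.00474957 -0.99757012 -0.0695076 ]
 [ 0.00690567 -0.069474    0.99755986]
 [-0.99996488 -0.00521798  0.00655892]] -176.01616947808125
(array([0.47073623, 0.31006122]), np.float64(4.913945939986497), np.float64(0.0025921103675580876), 4791)
[(np.float64(0.14), np.int64(28)), (np.float64(0.143), np.int64(28)), (np.float64(0.146), np.int64(29)), (np.float64(0.149), np.int64(41)), (np.float64(0.152), np.int64(123)), (np.float64(0.155), np.int64(123)), (np.float64(0.158), np.int64(138)), (np.float64(0.161), np.int64(147)), (np.float64(0.164), np.int64(145)), (np.float64(0.167), np.int64(150)), (np.float64(0.17), np.int64(163)), (np.float64(0.173), np.int64(174)), (np.float64(0.176), np.int64(212)), (np.float64(0.179), np.int64(185)), (np.float64(0.182), np.int64(151)), (np.float64(0.185), np.int64(766)), (np.float64(0.188), np.int64(357)), (np.float64(0.191), np.int64(135)), (np.float64(0.194), np.int64(138))]
((434.3345642089844, 307.047607421875), (40.21901321411133, 57.86334228515625), 77.90138244628906) 0.1876582013867816
```

View pics/w7.png

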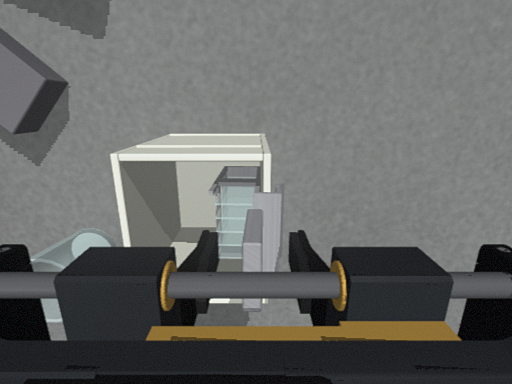

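move_arm([
  [[0,0,0,0,0,0.3,0.6],[0,0,0,0,0,0.6,0.6],[0,0,0,0,0,0.8,0.6],[0,0,0,0,0,0.5,1],[0,0,0,0,0,0,1]],
])

```text
time_s: 11.65
tcp_pos: [0.4324, 0.3068, 0.3568]
ee_rot: [[0.003, -0.998, -0.069], [0.005, -0.069, 0.998], [-1.0, -0.004, 0.005]]
wrist_force: [-0.4, 0.2, -0.5]
gripper_width: 0.744
```

```bash
cat > kn.py <<'E'
import numpy as np,cv2
def knob(C,psi=np.radians(26.3),c0=(.447,-.325)):
    q=C[(np.hypot(C[:,0]-c0[0],C[:,1]-c0[1])<.1)&(C[:,2]>.05)]
    s,c=np.sin(np.radians(35)),np.cos(np.radians(35))
    n=np.array([-s*np.cos(psi),-s*np.sin(psi),c]);u=np.array([c*np.cos(psi),c*np.sin(psi),s]);w=np.cross(n,u)
    h=q@n;hist,e=np.histogram(h,np.arange(h.min(),h.max(),.001));
    return q,n,u,w,h,hist,e
E
python3 - <<'E'
from h import *; from kn import *
for f in('top1','side1'):
    C=np.load(f'pics/{f}c.npy').reshape(-1,3)
    q,n,u,w,h,hist,e=knob(C)
    hf=e[np.argmax(np.convolve(hist,np.ones(4),'same'))]+.0005
    hf=np.median(h[abs(h-hf)<.003])
    f0=q[abs(h-hf)<.004];a,b=f0@u,f0@w
    r0=cv2.minAreaRect(np.c_[a,b].astype(np.float32)*1000)
    print(f,'face',hf,r0)
    k=(h-hf>.036)&(h-hf<.05);t=q[k];r1=cv2.minAreaRect(np.c_[t@u,t@w].astype(np.float32)*1000)
    print('bar',k.sum(),h[k].mean()-hf,r1, 'mean',t.mean(0))
    m=(h-hf>.005)&(h-hf<.05);t=q[m];print('knob all',m.sum(),np.percentile(t@u,[2,98]),np.percentile(t@w,[2,98]))
p,d=cap('top','t8.png');cv2.imwrite('pics/t8x.png',np.hstack([cv2.resize(p[170:270,305:405,::-1],(400,400),interpolation=2),cv2.resize(p[160:260,110:210,::-1],(400,400),interpolation=2)]))
p,d=cap('side','s8.png');cv2.imwrite('pics/s8x.png',np.hstack([cv2.resize(p[110:190,300:380,::-1],(400,400),interpolation=2),cv2.resize(p[200:330,120:250,::-1],(400,400),interpolation=2)]))
E
```

```text
top1 face -0.06823592244930633 ((279.6829528808594, -494.36749267578125), (163.4967498779297, 149.5748291015625), 0.008907703682780266)
bar 80 0.041093030520380505 ((279.7092590332031, -494.4606628417969), (62.08377456665039, 17.889570236206055), 66.29370880126953) mean [ 0.43851459 -0.33186513  0.13917347]
knob all 369 [0.24173706 0.31658024] [-0.5340957  -0.45804356]
side1 face -0.07051275265522595 ((280.5997314453125, -492.82928466796875), (159.6920623779297, 151.56317138671875), 0.21150122582912445)
bar 52 0.04097490800585879 ((280.565673828125, -493.3913879394531), (62.60865020751953, 13.799480438232422), 64.87877655029297) mean [ 0.43887115 -0.32812618  0.13763357]
knob all 284 [0.24806234 0.31617471] [-0.52679067 -0.45898348]
```

View pics/t8x.png

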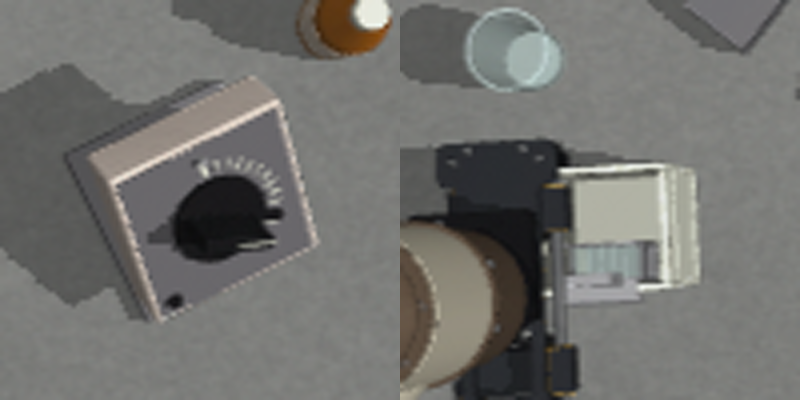

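View pics/s8x.png

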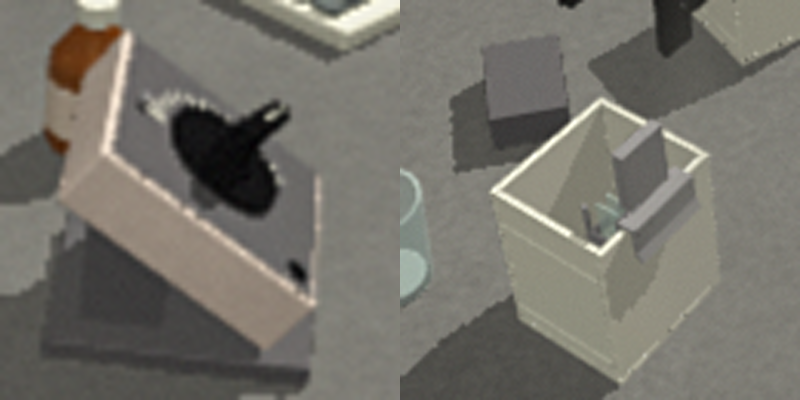

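```bash
cat > kin.py <<'E'
import numpy as np
from scipy.spatial.transform import Rotation as Ro
s4=-1
def FK(j):
    j=np.asarray(j,float)
    return (Ro.from_euler('z',j[0],degrees=True)*Ro.from_euler('y',j[1]-j[2],degrees=True)*Ro.from_euler('x',s4*j[3],degrees=True)*Ro.from_euler('y',-j[4],degrees=True)*Ro.from_euler('x',-j[5]-90,degrees=True)).as_matrix()
E
python3 - <<'E'
from h import *; import kin
s=r.sense();print(s['joints']);
for sg in(1,-1):
    kin.s4=sg;print(np.abs(kin.FK(s['joints'])-s['ee_rot']).max())
from kn import *
psi=np.radians(26.3);q,n,u,w,h,hi,e=knob(np.zeros((1,3))+[.44,-.33,.1])
grip=.2802*u-.4938*w+(-.0692+.034)*n
print('n',n,'u',u,'w',w,'grip',grip,'TCP',grip+.051*n,'hover',grip+.131*n)
th=np.radians(114.5);b=np.cos(th)*u-np.sin(th)*w
Ro=kin.Ro
for sg in(1,-1):
  for opt in(1,-1):
    x=-n;y=opt*np.cross(n,b);R=np.c_[x,y,np.cross(x,y)]
    for J1,P in((-20,20),(-15,25),(-25,10)):
        M=(Ro.from_euler('z',J1,degrees=True)*Ro.from_euler('y',P,degrees=True)).as_matrix().T@R
        e=Ro.from_matrix(M).as_euler('XYX',degrees=True)
        print(sg,opt,J1,'J4',sg*e[0],'J5',-e[1],'J6',-e[2]-90,'| alt',sg*(e[0]+180),e[1],-(e[2]+180)-90)
E
```

```text
[ 52.88767317  10.37827818  -6.92079298  -0.08592862 -72.69013049
 -48.90583989]
0.002283610574270421
2.914335439641036e-16
n [-0.51420349 -0.25413519  0.81915204] u [0.73435869 0.36294267 0.57357644] w [-4.43071191e-01  8.96486430e-01  2.77555756e-17] grip [ 0.44265582 -0.3320429   0.13188197] TCP [ 0.41643144 -0.3450038   0.17365872] hover [ 0.37529517 -0.36533461  0.23919088]
1 1 -20 J4 33.17827470770275 J5 -49.26645690798889 J6 -140.7911059044867 | alt 213.17827470770274 49.26645690798889 -320.7911059044867
1 1 -15 J4 34.0448150002576 J5 -42.546961849407275 J6 -142.29708319989987 | alt 214.04481500025759 42.546961849407275 -322.2970831998999
1 1 -25 J4 31.019004636962386 J5 -60.30252398634993 J6 -142.2745753310918 | alt 211.0190046369624 60.30252398634993 -322.2745753310918
1 -1 -20 J4 33.178274707702755 J5 -49.26645690798889 J6 39.20889409551327 | alt 213.17827470770277 49.26645690798889 -140.79110590448673
1 -1 -15 J4 34.044815000257614 J5 -42.546961849407275 J6 37.70291680010011 | alt 214.0448150002576 42.546961849407275 -142.29708319989987
1 -1 -25 J4 31.019004636962393 J5 -6
[... 237 characters left out ...]
7
-1 1 -15 J4 -34.0448150002576 J5 -42.546961849407275 J6 -142.29708319989987 | alt -214.04481500025759 42.546961849407275 -322.2970831998999
-1 1 -25 J4 -31.019004636962386 J5 -60.30252398634993 J6 -142.2745753310918 | alt -211.0190046369624 60.30252398634993 -322.2745753310918
-1 -1 -20 J4 -33.178274707702755 J5 -49.26645690798889 J6 39.20889409551327 | alt -213.17827470770277 49.26645690798889 -140.79110590448673
-1 -1 -15 J4 -34.044815000257614 J5 -42.546961849407275 J6 37.70291680010011 | alt -214.0448150002576 42.546961849407275 -142.29708319989987
-1 -1 -25 J4 -31.019004636962393 J5 -60.30252398634995 J6 37.725424668908175 | alt -211.0190046369624 60.30252398634995 -142.27457533109182
```

move_arm([
  [[0,0,-0.5,0,-0.4,0,1],[0,0,-1,0,-0.8,0,1],[0,0,-1,0,-0.8,0,0.6],[0,0,-1,0,-0.8,0,0.6],[0,0,-1,-0.1,-0.8,0,0.6],[0,0,-1,-0.1,-0.8,0,0.6],[0,0,-1,-0.1,-0.8,0,0.6],[0,0,-1,-0.1,-0.8,0,0.6],[0,0,-1,-0.1,-0.8,0,0.6],[0,0,-1,-0.1,-0.8,0,0.6],[0,0,-1,-0.1,-0.8,0,0.6],[0,0,-1,-0.1,-0.8,0,0.6],[0,0,-1,-0.1,-0.8,0,0.6],[0,0,-1,-0.1,-0.8,0,0.6],[0,0,-0.8,0,-0.4,0,0.6],[0,0,0,0,0,0,0.6]],
])

```text
time_s: 13.75
tcp_pos: [0.3569, -0.3863, 0.3246]
ee_rot: [[-0.033, 0.411, 0.911], [0.041, 0.911, -0.41], [-0.999, 0.024, -0.047]]
wrist_force: [-0.6, 0.4, 0.2]
gripper_width: 0.6
```

```bash
cat > lk2.py <<'E'
from h import *
from kn import *
from kin import Ro
import sys
def target(th,grip,off,opt=1,psi=np.radians(26.3)):
    q,n,u,w,h,hi,e=knob(np.zeros((1,3))+[.44,-.33,.1],psi)
    b=np.cos(th)*u-np.sin(th)*w
    x=-n;y=opt*np.cross(n,b);return np.c_[x,y,np.cross(x,y)],grip+off*n
def delta(R,p):
    s=r.sense()
    rv=np.degrees(Ro.from_matrix(R@s['ee_rot'].T).as_rotvec());dp=p-s['tcp_pos']
    print('t',s['time_s'],'joints',np.round(s['joints'],1),'tcp',np.round(s['tcp_pos'],4))
    print('rotvec deg',rv.round(2),'scaled',(rv/8).round(3),'dp',dp.round(4),'scaled',(dp/.06).round(3))
GR=np.array([.4427,-.3320,.1319])
E
python3 - <<'E'
from lk2 import *
delta(*target(np.radians(114.5),GR,.131))
E
```

```text
t 13.75 joints [-30.1  12.3  -8.3  -1.2 -72.2 -83.8] tcp [ 0.3569 -0.3863  0.3246]
rotvec deg [ 28.23 -19.69 -62.69] scaled [ 3.528 -2.461 -7.836] dp [ 0.0185  0.021  -0.0854] scaled [ 0.308  0.35  -1.423]
```

move_arm([
  [[0.39,-0.27,-0.87,0.03,0.04,-0.1,0.6],[0.39,-0.27,-0.87,0.03,0.04,-0.1,0.6],[0.39,-0.27,-0.87,0.03,0.04,-0.1,0.6],[0.39,-0.27,-0.87,0.03,0.04,-0.1,0.6],[0.39,-0.27,-0.87,0.03,0.04,-0.1,0.6],[0.39,-0.27,-0.87,0.03,0.04,-0.1,0.6],[0.39,-0.27,-0.87,0.03,0.04,-0.1,0.6],[0.39,-0.27,-0.87,0.03,0.04,-0.1,0.6],[0,0,0,0,0,0,0.6]],
])

```text
time_s: 14.88
tcp_pos: [0.3698, -0.3545, 0.265]
ee_rot: [[0.453, 0.868, 0.201], [0.289, 0.07, -0.955], [-0.843, 0.491, -0.219]]
wrist_force: [-0.4, -1.1, -0.2]
gripper_width: 0.6
```

```bash
cat > lk3.py <<'E'
from lk2 import *
f=sys.argv[1]
delta(*target(np.radians(114.5),GR,.131))
T=np.array(viewer.camera_params('wrist')['pose'])
p,d=cap('wrist',f+'.png');C=cloud('wrist',d,T);np.save('pics/'+f+'c.npy',C)
C=C[:245].reshape(-1,3);C=C[np.isfinite(C).all(1)&(np.linalg.norm(C-T[:3,3],axis=1)>.05)]
q,n,u,w,h,hist,e=knob(C)
best=None;rng=np.random.default_rng(0)
k=abs(h+.069)<.006;P=q[k]
for it in range(3):
    m=P.mean(0);nn=np.linalg.svd(P-m,full_matrices=False)[2][2];nn*=np.sign(nn[2]);P=q[abs((q-m)@nn)<.002]
print('plane',len(P),np.degrees(np.arccos(nn[2])),np.degrees(np.arctan2(-nn[1],-nn[0])))
hf=np.median((P@n));print('hf',hf)
t=q[(h-hf>.037)&(h-hf<.047)];print('bar',len(t),(t@n-hf).mean(),cv2.minAreaRect(np.c_[t@u,t@w].astype(np.float32)*1000))
t=q[(h-hf>.0055)&(h-hf<.0095)];A=np.c_[t@u,t@w];print('disc',len(t),cv2.minEnclosingCircle(A.astype(np.float32)*1000))
cv2.imwrite('pics/'+f+'.png',p[:,:,::-1])
E
python3 lk3.py w9
```

```text
t 14.875 joints [ -43.    12.9   -9.5  -35.5  -63.5 -113.4] tcp [ 0.3698 -0.3545  0.265 ]
rotvec deg [ 1.45 -2.05 -6.56] scaled [ 0.181 -0.256 -0.82 ] dp [ 0.0055 -0.0108 -0.0258] scaled [ 0.092 -0.18  -0.43 ]
plane 10751 34.93875572029667 26.449923744319882
hf -0.06829009340392175
bar 759 0.04138180310379468 ((283.7152099609375, -486.88385009765625), (44.164215087890625, 13.993000030517578), 64.59911346435547)
disc 3167 ((291.82330322265625, -496.9762268066406), 51.92686462402344)
```

View pics/w9.png

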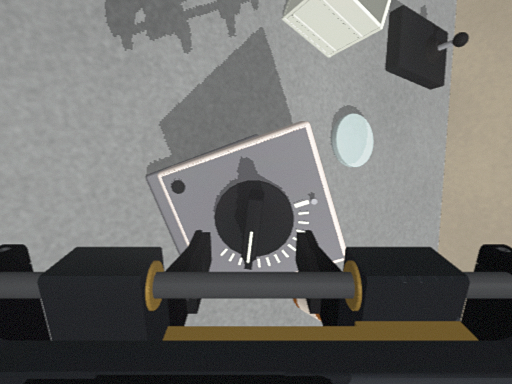

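move_arm([
  [[0.18,-0.26,-0.85,0.09,-0.18,-0.43,0.6],[0,0,0,0,0,0,0.6],[0,0,0,0,0,0,0.6]],
])

```text
time_s: 15.3
tcp_pos: [0.3768, -0.3651, 0.2408]
ee_rot: [[0.513, 0.852, 0.104], [0.251, -0.034, -0.967], [-0.821, 0.523, -0.232]]
wrist_force: [0.2, 0.1, -0.0]
gripper_width: 0.6
```

```bash
python3 - <<'E'
from lk2 import *
delta(*target(np.radians(115),GR,.091))
E
```

```text
t 15.3 joints [ -44.5   14.6  -10.8  -39.3  -58.4 -113.9] tcp [ 0.3768 -0.3651  0.2408]
rotvec deg [ 0.63  0.15 -0.71] scaled [ 0.079  0.019 -0.088] dp [ 0.0191  0.0099 -0.0343] scaled [ 0.319  0.166 -0.572]
```

move_arm([
  [[0.08,0.02,-0.09,0.32,0.16,-0.57,0.6],[0,0,0,0,0,0,0.6],[0,0,0,0,0,0,0.6]],
])

```text
time_s: 15.68
tcp_pos: [0.3979, -0.3562, 0.2103]
ee_rot: [[0.515, 0.851, 0.099], [0.252, -0.04, -0.967], [-0.819, 0.523, -0.235]]
wrist_force: [-0.4, -0.2, -0.1]
gripper_width: 0.6
```

```bash
python3 lk3.py w10; python3 - <<'E'
from lk2 import *
delta(*target(np.radians(115),GR,.051))
E
```

```text
t 15.675 joints [ -42.4   17.1  -11.9  -40.9  -54.4 -113.1] tcp [ 0.3979 -0.3562  0.2103]
rotvec deg [ 0.19  0.06 -0.01] scaled [ 0.024  0.008 -0.001] dp [-0.0225 -0.0091  0.0289] scaled [-0.375 -0.151  0.482]
plane 17949 34.932901104080905 26.41935740039213
hf -0.06824932218397714
bar 1136 0.041341272727528806 ((285.1700744628906, -483.96380615234375), (37.16026306152344, 13.69691276550293), 64.65919494628906)
disc 4824 ((292.207275390625, -491.7582702636719), 51.86322021484375)
t 15.725 joints [ -42.4   17.1  -11.9  -41.   -54.4 -113.1] tcp [ 0.3977 -0.356   0.2101]
rotvec deg [ 0.41  0.18 -0.39] scaled [ 0.051  0.023 -0.049] dp [ 0.0188  0.0111 -0.0365] scaled [ 0.313  0.185 -0.608]
```

View pics/w10.png

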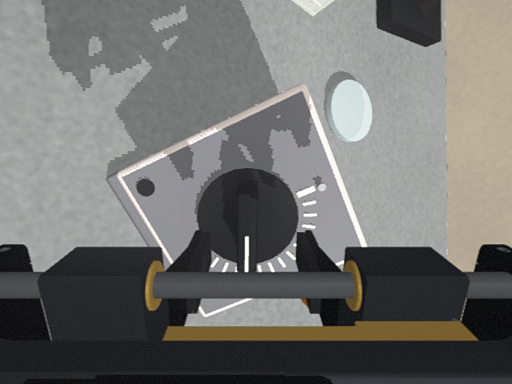

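The wrist view shows the pointer line near (247,255), midway between the fingers at about 205 and 305. I'll go down and grip the bar.

move_arm([
  [[0.05,0.02,-0.05,0.16,0.09,-0.3,0.6],[0,0,0,0.16,0.09,-0.3,0.6],[0,0,0,0,0,0,0.6]],
])

```text
time_s: 16.1
tcp_pos: [0.4179, -0.3453, 0.174]
ee_rot: [[0.517, 0.851, 0.091], [0.252, -0.05, -0.967], [-0.818, 0.522, -0.24]]
wrist_force: [-0.0, -0.4, 1.0]
gripper_width: 0.599
```

```bash
python3 - <<'E'
from lk2 import *
delta(*target(np.radians(115),GR,.051))
E
```

```text
t 16.1 joints [ -40.5   20.2  -13.1  -43.3  -50.1 -111.6] tcp [ 0.4179 -0.3453  0.174 ]
rotvec deg [0.13 0.15 0.06] scaled [0.016 0.019 0.007] dp [-0.0014  0.0003 -0.0004] scaled [-0.023  0.005 -0.006]
```

move_arm([
  [[0,0,0,-0.02,0,0,0],[0,0,0,0,0,0,0],[0,0,0,0,0,0,0],[0,0,0,0,0,0,0],[0,0,0,0,0,0,0],[0,0,0,0,0,0,0],[0,0,0,0,0,0,0],[0,0,0,0,0,0,0]],
])

```text
time_s: 17.1
tcp_pos: [0.4151, -0.3461, 0.1747]
ee_rot: [[0.516, 0.852, 0.09], [0.25, -0.049, -0.967], [-0.819, 0.521, -0.239]]
wrist_force: [-0.7, -1.4, -0.9]
gripper_width: 0.157
```

```bash
python3 - <<'E'
from lk2 import *
s=r.sense();print(s['gripper_width'],s['wrist_force'],s['moment'])
delta(*target(np.radians(115),GR,.051))
E
```

```text
0.15694986536834363 [-0.68927979 -1.38667877 -0.86415081] [-0.82309402  1.55508272  0.06114299]
t 17.1 joints [ -40.7   20.   -13.2  -43.2  -50.2 -111.5] tcp [ 0.4151 -0.3461  0.1747]
rotvec deg [0.21 0.09 0.08] scaled [0.027 0.011 0.01 ] dp [ 0.0014  0.0011 -0.001 ] scaled [ 0.023  0.019 -0.016]
```

move_arm([
  [[-0.2,-0.1,0.35,0,0,0,0],[-0.45,-0.22,0.72,0,0,0,0],[-0.45,-0.22,0.72,0,0,0,0],[-0.45,-0.22,0.72,0,0,0,0],[0,0,0,0,0,0,0]],
])

```text
time_s: 17.73
tcp_pos: [0.4147, -0.3463, 0.1743]
ee_rot: [[0.514, 0.734, 0.444], [0.253, 0.364, -0.896], [-0.82, 0.573, 0.002]]
wrist_force: [-0.8, 0.1, -1.2]
gripper_width: 0.158
```

```bash
cat > ck.py <<'E'
from lk2 import *
s=r.sense();print(s['gripper_width'],s['wrist_force'].round(1),s['moment'].round(2))
R0,_=target(0,GR,.051)
M=R0.T@s['ee_rot'];print('tool theta deg',np.degrees(np.arctan2(M[2,1],M[1,1])))
delta(*target(0,GR,.051))
q,n,u,w,h,hi,e=knob(np.zeros((1,3))+[.44,-.33,.1]);print('axis err deg',np.degrees(np.cross(s['ee_rot'][:,0],-n)))
E
python3 ck.py
```

```text
0.1576801945385082 [-0.8  0.1 -1.2] [-0.84  1.5   0.09]
tool theta deg 89.921169229594
t 17.725 joints [-40.7  20.1 -13.1 -43.1 -50.4 -86.5] tcp [ 0.4147 -0.3463  0.1743]
rotvec deg [-46.17 -22.82  73.71] scaled [-5.771 -2.852  9.214] dp [ 0.0017  0.0014 -0.0007] scaled [ 0.029  0.023 -0.011]
axis err deg [ 0.0711741  -0.03237602  0.03463348]
```

move_arm([
  [[-0.45,-0.22,0.72,0,0,0,0],[-0.45,-0.22,0.72,0,0,0,0],[-0.45,-0.22,0.72,0,0,0,0],[-0.45,-0.22,0.72,0,0,0,0],[-0.45,-0.22,0.72,0,0,0,0],[-0.45,-0.22,0.72,0,0,0,0],[-0.45,-0.22,0.72,0,0,0,0],[-0.45,-0.22,0.72,0,0,0,0],[-0.45,-0.22,0.72,0,0,0,0],[-0.45,-0.22,0.72,0,0,0,0],[-0.45,-0.22,0.72,0,0,0,0],[0,0,0,0,0,0,0]],
])

```text
time_s: 19.23
tcp_pos: [0.4142, -0.3476, 0.1736]
ee_rot: [[0.513, -0.278, 0.812], [0.251, 0.953, 0.168], [-0.821, 0.118, 0.559]]
wrist_force: [-1.0, -0.6, -1.6]
gripper_width: 0.159
```

```bash
python3 ck.py
```

```text
0.15865369130179477 [-1.  -0.6 -1.6] [-0.58  1.37  0.1 ]
tool theta deg 12.100336681093879
t 19.225 joints [-40.8  20.2 -13.1 -43.  -50.3  -8.6] tcp [ 0.4142 -0.3476  0.1736]
rotvec deg [-6.03 -3.17 10.  ] scaled [-0.754 -0.396  1.25 ] dp [0.0022 0.0026 0.    ] scaled [0.037 0.044 0.001]
axis err deg [ 0.18332852 -0.11190891  0.08036136]
```

move_arm([
  [[-0.39,-0.19,0.61,0.01,0.01,0,0],[-0.26,-0.13,0.41,0.01,0.01,0,0],[-0.13,-0.07,0.2,0,0,0,0],[-0.13,-0.07,0.2,0,0,0,0],[0,0,0,0,0,0,0]],
])

```text
time_s: 19.85
tcp_pos: [0.4142, -0.3477, 0.1736]
ee_rot: [[0.515, -0.458, 0.724], [0.246, 0.889, 0.387], [-0.821, -0.021, 0.571]]
wrist_force: [-2.4, -2.3, -0.7]
gripper_width: 0.16
```

```bash
python3 ck.py
```

```text
0.1599283815551171 [-2.4 -2.3 -0.7] [-0.5   1.75 -0.33]
tool theta deg -1.4900122251377421
t 19.85 joints [-40.8  20.1 -13.3 -43.1 -50.    5. ] tcp [ 0.4142 -0.3477  0.1736]
rotvec deg [ 1.16  0.38 -0.98] scaled [ 0.144  0.047 -0.122] dp [0.0023 0.0027 0.0001] scaled [0.038 0.045 0.001]
axis err deg [0.38905918 0.00286018 0.24511013]
```

The torque about the axis rose to about 0.46 N m, well over friction, so the knob is at its stop. I'll release and back off along the axis.

move_arm([
  [[0,0,0,0,0,0,0],[0,0,0,0,0,0,0.6],[0,0,0,0,0,0,0.6],[0,0,0,0,0,0,0.6],[0,0,0,0,0,0,0.6],[0,0,0,-0.15,-0.08,0.25,0.6],[0,0,0,-0.3,-0.15,0.5,0.6],[0,0,0,-0.4,-0.2,0.65,0.6],[0,0,0,-0.4,-0.2,0.65,0.6],[0,0,0,0,0,0,0.6],[0,0,0,0,0,0,0.6]],
])

```text
time_s: 21.22
tcp_pos: [0.3358, -0.3869, 0.3061]
ee_rot: [[0.518, -0.458, 0.722], [0.241, 0.888, 0.391], [-0.821, -0.028, 0.571]]
wrist_force: [-0.2, 0.4, -0.1]
gripper_width: 0.602
```

```bash
python3 ck.py; python3 - <<'E'
from h import *; from kn import *
T=np.array(viewer.camera_params('wrist')['pose'])
p,d=cap('wrist','w12.png');C=cloud('wrist',d,T)
C=C[:240].reshape(-1,3);q,n,u,w,h,hist,e=knob(C)
t=q[(h+.0683>.038)&(h+.0683<.046)];print('bar',len(t),cv2.minAreaRect(np.c_[t@u,t@w].astype(np.float32)*1000))
for nm in('top','side'):
    p2,d=cap(nm,nm+'12.png')
    C=cloud(nm,d).reshape(-1,3);q,n,u,w,h,hist,e=knob(C)
    t=q[(h+.069>.038)&(h+.069<.046)&(np.hypot(q@u-.280,q@w+.494)<.04)];
    if len(t)>5: print(nm,'bar',len(t),cv2.minAreaRect(np.c_[t@u,t@w].astype(np.float32)*1000))
    if nm=='side': cv2.imwrite('pics/s12x.png',cv2.resize(p2[100:330,120:400,::-1],(784,600)))
E
```

```text
0.6015459358899592 [-0.2  0.4 -0.1] [-0.5   1.08 -0.02]
tool theta deg -1.732171817147008
t 21.225 joints [-49.3  10.3  -6.9 -36.7 -67.    0.1] tcp [ 0.3358 -0.3869  0.3061]
rotvec deg [ 1.53  0.57 -0.98] scaled [ 0.191  0.071 -0.122] dp [ 0.0807  0.042  -0.1324] scaled [ 1.345  0.7   -2.207]
axis err deg [0.63222816 0.13722456 0.4394392 ]
bar 728 ((277.8661804199219, -495.2648010253906), (61.765907287597656, 13.673504829406738), 1.574354648590088)
top bar 67 ((277.342041015625, -494.4158630371094), (63.133060455322266, 14.122880935668945), 0.7826431393623352)
side bar 44 ((280.81927490234375, -492.8411865234375), (59.6027946472168, 17.754005432128906), 0.3168197572231293)
```

View pics/w12.png

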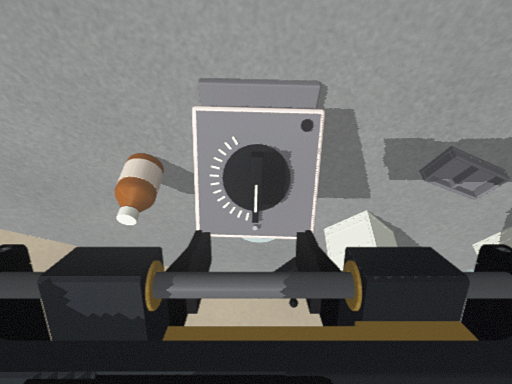

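View pics/s12x.png

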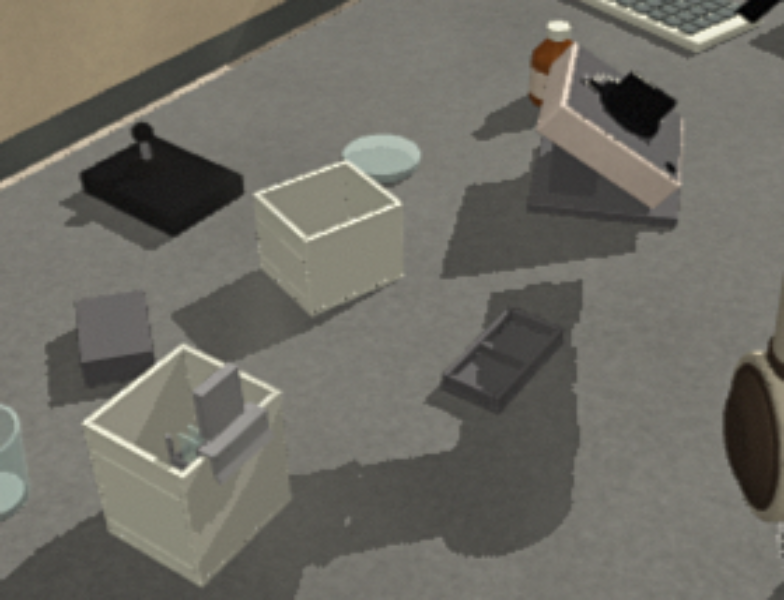

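The pointer line, at (256,205) in the wrist view, aims at the stop pin at (256,228). The bar reads 0.3 to 1.6° from the slope line. The carrier hangs upright in the tall bath and the gripper is clear, so I'll hand in.

```bash
python3 -c "
from station import r
print(r.finish_job(), r.sense()['time_s'])"
```

```text
the job is handed in; nothing more can be done
the job is handed in; nothing more can be done
```

I moved the slide carrier to the taller bath and turned the dip counter's knob back to its zero stop. I handed the job in at about 21 s of the 72 s allowed; no verdict was reported.

- **Carrier:** it hangs by its lip on the taller bath's -x wall, released. After letting go, the handle top measured about 0.188 m, which is what a lip resting on the rim should give. The last side picture shows it upright with the basket inside; I judged that by eye rather than measuring the tilt.
- **Knob:** I turned it about 115° anticlockwise until the torque rose to about 0.46 N m, well above the knob's own friction. After I let go, the three cameras put the bar 0.3°, 0.8° and 1.6° from the slope line, within the 3.4° allowed. They differ by about a degree, and the wrist picture shows the pointer aimed at the stop pin.
- **Gripper and bystanders:** the gripper is open and about 0.16 m clear of the knob. The bystanders look undisturbed in the last pictures, but I did not measure their positions again.

No check failed.

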